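Turn a hardness specimen and read its next face

TASK

The pale specimen block stands on edge on the carriage and its marked top edge has been read: turn it a quarter turn onto its side so that one of its two broad, unmarked faces is up, and then push it square and fully home against the carriage's bent fence. Next slide the carriage fully home to the left, fold the cam lever down flat to lock it, pull the press lever down until the gauge's foot bears on the block, hold it there for about a second and let the lever back up. Leave the block seated and locked under the raised gauge, and the other things on the bench where they are.

Things in the scene. Friction and masses are not known exactly. Their poses are not given: they have to be found in the camera images.
- stand_ref (a point): Frame of the grey hardness stand, which is fixed: base plate 22 mm thick, x -150 to +120, y -260 to +170 mm from this origin on the bench. x points away from the robot, y to the left, z up. Column 32 diameter, 305 high, at (85, 80). From it a head 56 wide, z 200 to 250, reaches forward to x = -22; under it hangs the gauge, a dial 56 across.
- carriage_top (a point): Point on the dark grey carriage's top (44 mm above the bench), axes as stand_ref; straight under the foot when the carriage is home. Plate x -100 to +62, y -130 to +80. The bent steel fence stands on it, 22 high, y -65 to +75, its face (looking to -x) at x = +30, its foot flange behind: a block lying on a broad side home against it is centred at x = 0.
- carriage (a joint): Slide of the carriage along the stand's +y, m: 0 at the right end (start), 0.200 fully home under the gauge at its end stop. Drags with about 2 N. The lock's plunger enters a notch in its front edge when it is home; folded earlier, the lever bars its way.
- post_top (a point): Top centre of the carriage's bright metal push post, upright, 18 mm diameter, 46 high above the carriage top, at (0, -112) mm from carriage_top, near the carriage's right end.
- block: Pale plastic specimen, 40 (its x) by 110 (its y) by 60 mm (its z), about 0.3 kg. Starts standing on a 40 mm wide edge on the carriage, length along the fence, 10 to 25 mm in front of it, up to 0.12 rad askew; friction on the carriage about 0.6. Origin at the centre of its starting underside; its z points to the edge with five small marks, its x out of a broad face.
- block_mid (a point): Centre of the block, axes as the block: 30 mm above the carriage top when on edge, 20 mm when lying on a broad face.
- cam_lever (a joint): Cam lever of the carriage lock, rad: 0 upright, free (starts at 0 to 0.3), 1.45 folded flat to the left (stand's +y), locked. It stays where it is left; about 2 N at its tip moves it. Its axis runs along the stand's x through (-125, -5, 68) mm from stand_ref; its housing is 56 high (ears to 80), 36 by 50 mm.
- cam_tip (a point): Outer end of the cam lever, 68 mm from its axis. Its outer 26 mm is a black pad 20 mm wide (along the stand's x) and 8 thick.
- press_lever (a joint): Press lever of the gauge, rad: 0 up (at rest, 0.4 rad above level), 1.38 fully down; about 1.15 when the foot bears on a block lying on a broad side. It lowers the foot 26 mm per rad and a spring returns it: at the grip 3 N starts it, 6 N holds it at 1.15; more bears on the block, five times as hard.
- lever_grip (a point): Point on the axis of the press lever's bright round grip (22 mm diameter, 85 long), 130 mm from the lever's axis, which runs along the stand's y through (0, 120, 225) mm from stand_ref. The lever points to the stand's -x (the robot) in the plane y = 129 mm; this point sweeps from z = 276 down to 137 at 1.15 rad.
- foot (a point): Centre of the underside of the gauge's steel foot, 16 mm diameter, at (0, 80) mm from stand_ref; 114 mm above the bench when raised, 84 when on a block that lies flat.
- test_disc: Bystander: steel disc, 44 mm diameter, 10 thick, on the stand's base behind the rails; origin at its underside.
- hex_key: Bystander: steel hex key, 75 mm long, 6 thick, on the stand's base behind the rails.
- jar_a: Bystander: glass jar with metal lid, 62 mm diameter, 75 high, left of the stand.
- jar_b: Bystander: glass jar like jar_a, left of the stand.
- stopper: Bystander: cork stopper, 44 mm diameter, 38 high, front left.
- spare_block: Bystander: grey specimen 60 by 110 by 40 mm, lying on the bench right of the stand.
- caliper: Bystander: steel caliper, 200 mm long, flat on the bench, front right.
There are look-alikes about, which are no part of the job. Leave any brown or turquoise look-alike of the block alone.

How it is judged:
By the outcome, as a careful person would: the job done as asked, in the order asked, and still so for the second after the job is handed in, with the robot touching nothing.
It also fails if it takes over 67 s, if anything falls off the work surface, if the arm or the gripper's body presses on something with over 40 N, if the wrist force passes 120 N, or if a joint passes its speed limit or range.

ROBOT

A 6-joint arm with a two-finger parallel gripper is mounted at the origin on the work surface. World frame = base frame: x ahead of the robot, y to its left, z up, the work surface at z = 0. Lengths are in m, angles in rad, forces in N, time in s.
With the tool pointing down it reaches from about 0.375 to 0.9 m from the base axis. Payload 3.1 kg.
Tool frame: the origin (TCP) lies midway between the tips of the shut fingers; the grasp point (between the pads) lies 19 mm behind it (manip.pinch_z is the distance from the TCP to the grasp point, in m); z points along the fingers, y is the line along which they close (so a half turn about z gives the same grasp; the last joint's range is limited). The gripper opens to 85 mm and grips with 20 to 120 N. Pads are 22 mm wide; open, the fingers measure 114 mm over their backs; the gripper's body (76 mm by 85 mm) begins 54 mm behind the grasp point. The pads swing forward as they close: fully open they stand 13 mm farther back than shut.
Start: joints at [1.143, 0.527, 1.433, -0, 1.181, -0.178], TCP at [0.154, 0.606, 0.231] pointing down, gripper open.
Joint ranges: [-3.08, 3.08], [-0.75, 2.2], [0.22, 2.44], [-1.43, 4.57], [0, 2.65], [-2.85, 2.85]. Speed limits (rad/s): [2.79, 2.79, 3.14, 3.14, 3.14, 3.14].

INTERFACE

Orientations are given as a unit quaternion [x, y, z, w].
In Python, from station import manip, viewer, ticket gives the robot as it stands.
- The arm moves only by the shell command python3 -m creep 'ROWS' [FORCE]. ROWS is JSON, a list of rows, each an object with "slide": the shift along the tool's x, y, z in cm, a list of three; "angular": the turn, a rotation vector about the tool's x, y, z in rad, a list of three; "claw": the opening, from -1 (shut) to 1 (fully open). A call has 1 to 10 rows; each row shifts and turns the commanded pose from where the row before left it, along the tool's axes as they then stand; what a row does not reach is not made up. A row lasts 1/12 s, in which the tool goes at most 41.7 mm and 7.16 degrees, less where a joint would pass 70% of its speed; a pose out of reach is approached as far as the arm can. A call with a gripper value outside its range is refused whole. The fingers move at their own pace and stop on an object; FORCE is the grip in N (left out, the last holds). Time passes only in rows, so rows that do not move let the fingers close. It gives the time, the measured TCP pose, the force, the opening and the grip force at its end, in the units of the state.
- manip.sense(): the state, without advancing time (a new reading comes with each control period).
- viewer.snapshot(name): name is "scene" or "top"; returns the picture (420x560x3 uint8, blue, green, red); there is no depth.
- viewer.calibration(name): a dict with "fov_y" (degrees; the focal length in pixels is half the picture's height over the tangent of half this angle, whatever the lens; pixels are square), "cx", "cy" (the principal point, pixels), "k1" (the pictures are not rectified: a ray, as slopes to the right and down, at radius r is drawn at 1 + k1 r^2 times it, then the intrinsics apply), "T" (4x4, takes a point from camera to world coordinates). Camera axes: x right, y up, looking along -z (the intrinsics and any distortion apply to the point x, -y, -z); pixel columns grow to the right and rows downward; lengths in m; the calibration is good to about 2 mm. A picture is of the moment at which its call begins. calibration takes no time and is no camera call.
- ticket.sign_off(): hands the job in; it is judged then, once.
The state is a dict: "t": time; "q": joint angles; "qd": joint speeds; "tau": joint torques, N m; "tcp_pos": TCP position; "tool_rot": TCP orientation; "force": force on the tool from outside, world axes, zero at the start; "ft_torque": the same for the moment, N m; "finger_gap": opening from 0.0 (shut) to 1.0 (fully open); "gripper_force": force on a finger pad.
Only numpy, scipy, OpenCV 4.12 (cv2) and the standard library are available. Lean on these libraries where they do the work, as an engineer would, in place of code of your own. Each camera call takes 0.05 s, during which the arm holds its last target. There are 200 camera calls.

## Working session

There is one attempt and no reset: what is moved stays moved. The work goes in short steps, Python scripts to look and compute and a shell command to move; the robot and the scene stay as the last step left them, time stands still between calls to the robot, and variables do not carry over. Pictures are saved under pics/ and viewed, at most 10 in all, crops included, and the job is handed in when it is done.

```bash
ls; mkdir -p pics; cat > h.py <<'E'
import numpy as np, cv2
from station import manip, viewer, ticket
from scipy.spatial.transform import Rotation as R
def K(n):
    c=viewer.calibration(n); f=210/np.tan(np.radians(c["fov_y"])/2); return c,f,np.array(c["T"])
def ray(n,u,v):
    c,f,T=K(n); a=np.array([(u-c["cx"])/f,(v-c["cy"])/f]); s=a.copy()
    for _ in range(30): s=a/(1+c["k1"]*(s@s))
    d=T[:3,:3]@np.array([s[0],-s[1],-1]); return T[:3,3],d
def plane(n,u,v,z):
    o,d=ray(n,u,v); return o+d*(z-o[2])/d[2]
def proj(n,p):
    c,f,T=K(n); q=T[:3,:3].T@(np.array(p)-T[:3,3]); s=np.array([q[0],-q[1]])/-q[2]
    s=s*(1+c["k1"]*(s@s)); return s*f+[c["cx"],c["cy"]]
def st():
    s=manip.sense(); print(round(s["t"],2),np.round(s["tcp_pos"],4),np.round(s["tool_rot"],3),np.round(s["force"],1),round(s["finger_gap"],3),np.round(s["q"],2)); return s
E
python3 - <<'E'
from h import *
for n in ("scene","top"):
    im=viewer.snapshot(n); cv2.imwrite(f"pics/{n}0.png",im); c,f,T=K(n); print(n,f,c["cx"],c["cy"],c["k1"],np.round(T,3).tolist())
st()
E
```

```text
pics
scene 394.3329510280137 280.1026107972081 208.70238947775033 -0.030314552245856722 [[-0.502, -0.453, 0.737, 1.289], [0.865, -0.251, 0.435, 0.355], [-0.012, 0.856, 0.517, 0.687], [0.0, 0.0, 0.0, 1.0]]
top 467.2738289219452 276.0832358866341 210.817715577489 -0.0800122327604136 [[-0.022, 0.999, -0.036, 0.499], [-1.0, -0.022, 0.005, -0.048], [0.005, 0.037, 0.999, 1.589], [0.0, 0.0, 0.0, 1.0]]
0.1 [0.1536 0.6051 0.2304] [ 0.124  0.992 -0.001 -0.   ] [-0.4 -0.4  0.5] 1.001 [ 1.14  0.53  1.43 -0.    1.18 -0.18]
```

View pics/scene0.png

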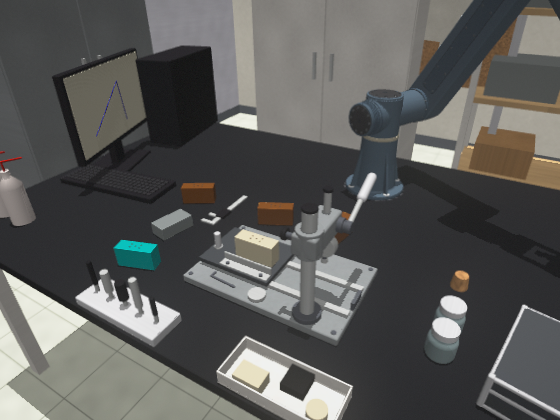

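View pics/top0.png

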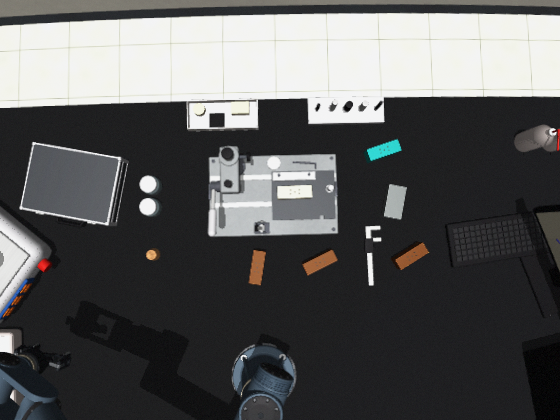

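The scene view looks back from the far side. The top view shows the stand at columns 209-338, rows 153-237, with the block at about (295,191), the post at (330,188) and the cam housing at (262,228). I'll enlarge the stand area.

```bash
python3 - <<'E'
from h import *
a=cv2.imread("pics/top0.png")[140:250,195:350]; b=cv2.imread("pics/scene0.png")[170:340,180:380]
cv2.imwrite("pics/c1.png",cv2.resize(a,None,fx=5,fy=5,interpolation=cv2.INTER_CUBIC))
cv2.imwrite("pics/c2.png",cv2.resize(b,None,fx=3.5,fy=3.5,interpolation=cv2.INTER_CUBIC))
# block top mask
im=cv2.imread("pics/top0.png"); h=cv2.cvtColor(im,cv2.COLOR_BGR2HSV)
m=cv2.inRange(h,(15,25,150),(40,140,255)); m[:170]=0;m[215:]=0;m[:,:265]=0;m[:,325:]=0
c=max(cv2.findContours(m,0,1)[0],key=cv2.contourArea); print(cv2.minAreaRect(c),cv2.contourArea(c))
bx=cv2.boxPoints(cv2.minAreaRect(c)); P=np.array([plane("top",u,v,.104) for u,v in bx]); print(P.round(4))
# base plate
g=cv2.inRange(h,(0,0,60),(180,60,255)); g[:145]=0;g[245:]=0;g[:,:204]=0;g[:,345:]=0
c=max(cv2.findContours(g,0,1)[0],key=cv2.contourArea); r=cv2.minAreaRect(c);print(r)
P=np.array([plane("top",u,v,.022) for u,v in cv2.boxPoints(r)]); print(P.round(4),P.mean(0))
E
```

```text
((278.0, 198.0), (0.0, 0.0), 0.0) 0.0
[[ 0.5943 -0.0628  0.104 ]
 [ 0.5943 -0.0628  0.104 ]
 [ 0.5943 -0.0628  0.104 ]
 [ 0.5943 -0.0628  0.104 ]]
((272.5, 190.5), (131.0, 91.0), 0.0)
[[ 0.4772  0.1772  0.022 ]
 [ 0.7844  0.1725  0.022 ]
 [ 0.7749 -0.2707  0.022 ]
 [ 0.4675 -0.2621  0.022 ]] [ 0.62600883 -0.04576791  0.022     ]
```

View pics/c1.png

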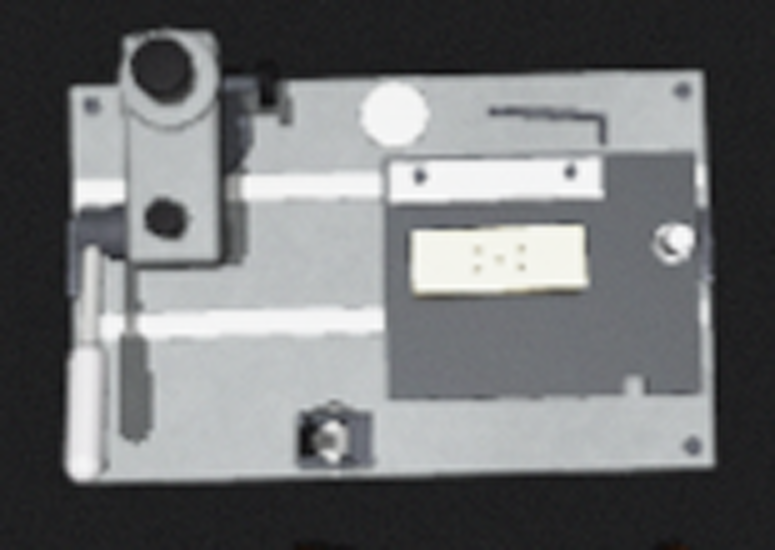

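View pics/c2.png

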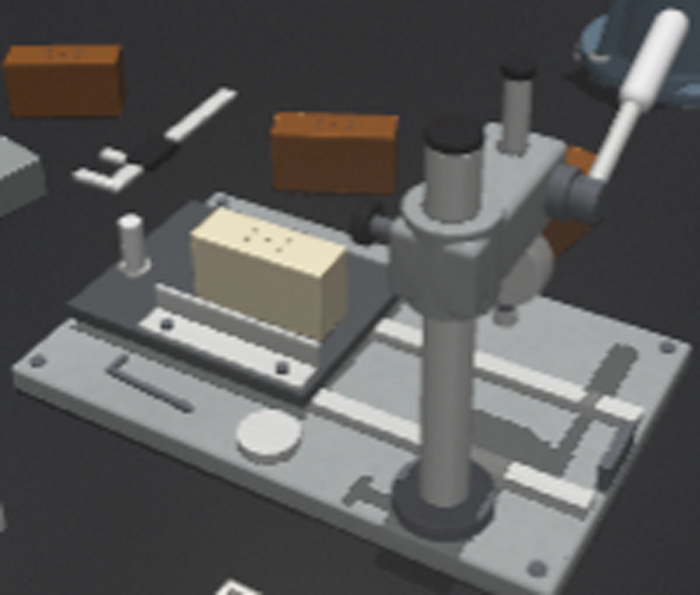

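The crops show the base plate corners at about (70,87), (703,71) and (715,465) in the first crop. The carriage corners are at (387,157), (695,152) and (700,397), the block top spans (412..588, 227..294), and the post top is near (680,237). The cam lever is almost upright, and the broad faces look along x.

```bash
cat >> h.py <<'E'
def cp(x,y): return (x+.5)/5-.5+195,(y+.5)/5-.5+140
E
python3 - <<'E'
from h import *
pt=lambda x,y,z: plane("top",*cp(x,y),z)
TL,TR,BR=[pt(x,y,.022) for x,y in((70,87),(703,71),(715,465))]
BL=pt(82,482,.022)
for p,q in((TL,TR),(TR,BR)): print((p-q).round(4),np.linalg.norm(p-q))
print(TL,TR,BR,BL)
src=np.array([TL,TR,BR,BL])[:3,:2]; mod=np.array([[120,170],[120,-260],[-150,-260],[-150,170]])[:3]/1000
a,b=src-src.mean(0),mod-mod.mean(0)
yaw=np.arctan2((b[:,0]*a[:,1]-b[:,1]*a[:,0]).sum(),(a*b).sum()); Rm=np.array([[np.cos(yaw),-np.sin(yaw)],[np.sin(yaw),np.cos(yaw)]])
o=src.mean(0)-Rm@mod.mean(0); print("stand",o,yaw, (src-(mod@Rm.T+o))*1000)
loc=lambda p:(Rm.T@(p[:2]-o)*1000).round(1)
for nm,x,y,z in(("carTL",387,157,.044),("carTR",695,152,.044),("carBR",700,397,.044),("carBL",388,398,.044),("post",681,237,.090),("camtip",330,437,.136),("fenceL",390,202,.066),("fenceR",603,197,.066),
 ("col",163,70,.305),("disc",394,113,.032),("gripend",83,470,.29)):
    print(nm,pt(x,y,z).round(4),loc(pt(x,y,z)))
im=cv2.imread("pics/top0.png").astype(int); m=((im[...,2]-im[...,0]>12)&(im[...,2]>150)).astype(np.uint8)
m[:170]=0;m[215:]=0;m[:,:265]=0;m[:,325:]=0
c=max(cv2.findContours(m,0,1)[0],key=cv2.contourArea);r=cv2.minAreaRect(c);print(r)
P=np.array([plane("top",u,v,.104) for u,v in cv2.boxPoints(r)]);print(P.round(4),[loc(p) for p in P])
for x,y in((412,231),(584,226),(588,286),(412,293),(500,259)): print(pt(x,y,.104).round(4),loc(pt(x,y,.104)))
s=cv2.imread("pics/scene0.png").astype(int)
E
```

```text
[-0.0017  0.4279  0.    ] 0.4278886216654595
[0.2662 0.0008 0.    ] 0.266152047994209
[0.74339032 0.16760707 0.022     ] [ 0.74509942 -0.26027813  0.022     ] [ 0.47894854 -0.26106713  0.022     ] [0.47690805 0.16379866 0.022     ]
stand [ 0.62513368 -0.00142279] 0.005825046798913151 [[-0.75107796 -1.66625026]
 [-1.54673141  0.44124621]
 [ 2.29780937  1.22500405]]
carTL [ 0.6884 -0.0455  0.044 ] [ 63.  -44.4]
carTR [ 0.6875 -0.2504  0.044 ] [  60.9 -249.3]
carBR [ 0.5245 -0.2493  0.044 ] [-102.1 -247.3]
carBL [ 0.5284 -0.0427  0.044 ] [-97.  -40.7]
post [ 0.627  -0.2338  0.09  ] [   0.6 -232.4]
camtip [ 0.5032 -0.0064  0.136 ] [-122.    -4.3]
fenceL [ 0.6561 -0.0468  0.066 ] [ 30.7 -45.6]
fenceR [ 0.6564 -0.1863  0.066 ] [  30.2 -185.1]
col [0.7076 0.077  0.305 ] [82.9 77.9]
disc [ 0.7194 -0.0508  0.032 ] [ 93.9 -49.9]
gripend [0.4874 0.1269 0.29  ] [-137.   129.1]
((294.5, 191.5), (1.0, 1.0), 90.0)
[[ 0.6155 -0.1142  0.104 ]
 [ 0.6155 -0.1174  0.104 ]
 [ 0.6123 -0.1174  0.104 ]
 [ 0.6123 -0.1142  0.104 ]] [array([ -10.3, -112.8]), array([ -10.3, -115.9]), array([ -13.5, -115.9]), array([ -13.4, -112.7])]
[ 0.6333 -0.0605  0.104 ] [  7.8 -59.1]
[ 0.6342 -0.1702  0.104 ] [   8.1 -168.9]
[ 0.5958 -0.1718  0.104 ] [ -30.3 -170.2]
[ 0.5937 -0.0596  0.104 ] [-31.7 -58. ]
[ 0.6142 -0.1161  0.104 ] [ -11.6 -114.6]
```

```bash
cat >> h.py <<'E'
S0=np.array([.6253,-.0015]); SY=.005
def w(x,y): # stand mm -> world m
    return S0+np.array([x*np.cos(SY)-y*np.sin(SY),x*np.sin(SY)+y*np.cos(SY)])/1000
def go(x,y,z,yaw=None,tilt=0):
    """delta in tool axes (cm) to stand-frame target (mm; z above bench), and turn. yaw: angle of tool x in stand frame; tilt toward +x"""
    s=st(); T=R.from_quat(s["tool_rot"]); p=np.array([*w(x,y),z/1000])
    print("slide cm",(T.inv().apply(p-np.array(s["tcp_pos"]))*100).round(2))
    if yaw is not None:
        G=R.from_euler("z",SY)*R.from_euler("y",-tilt)*R.from_euler("z",yaw)*R.from_euler("x",np.pi)
        print("turn",(T.inv()*G).as_rotvec().round(3))
    T0=R.from_euler("z",-SY); q=s["tcp_pos"]; print("tcp in stand mm",(T0.apply([q[0]-S0[0],q[1]-S0[1],q[2]])*1000).round(1))
E
python3 -m creep '[{"slide":[0,0,-1.7],"angular":[0,0,0.12],"claw":1},{"slide":[0,0,-1.7],"angular":[0,0,0.12],"claw":1},{"slide":[0,0,-1.7],"angular":[0,0,0.12],"claw":1},{"slide":[0,0,-1.7],"angular":[0,0,0.12],"claw":1},{"slide":[0,0,-1.7],"angular":[0,0,0.12],"claw":1},{"slide":[0,0,-1.7],"angular":[0,0,0.12],"claw":1},{"slide":[0,0,-1.7],"angular":[0,0,0.12],"claw":1},{"slide":[0,0,-1.7],"angular":[0,0,0.12],"claw":1},{"slide":[0,0,-1.7],"angular":[0,0,0.12],"claw":1},{"slide":[0,0,-1.7],"angular":[0,0,0.12],"claw":1}]' 30; python3 -c "
from h import *
go(-11.5,-114.5,400,np.pi/2)"
```

```text
t: 0.93
tcp_pos: [0.1537, 0.6054, 0.4015]
tool_rot: [0.665, 0.747, -0.001, 0.0]
force: [0.6, 0.3, 0.0]
finger_gap: 1.002
gripper_force: 0.0
0.93 [0.1537 0.6054 0.4015] [ 0.665  0.747 -0.001  0.   ] [0.6 0.3 0. ] 1.002 [1.14 0.39 1.19 0.   1.56 1.03]
slide cm [-76.99  37.41   0.22]
turn [-0.001  0.001  0.111]
tcp in stand mm [-468.6  609.2  401.5]
```

```bash
python3 -m creep '[{"slide":[0,0,0],"angular":[0,0,0.111],"claw":1},{"slide":[-3.3,2.1,0],"angular":[0,0,0],"claw":1},{"slide":[-3.3,2.1,0],"angular":[0,0,0],"claw":1},{"slide":[-3.3,2.1,0],"angular":[0,0,0],"claw":1},{"slide":[-3.3,2.1,0],"angular":[0,0,0],"claw":1},{"slide":[-3.3,2.1,0],"angular":[0,0,0],"claw":1},{"slide":[-3.3,2.1,0],"angular":[0,0,0],"claw":1},{"slide":[-3.3,2.1,0],"angular":[0,0,0],"claw":1},{"slide":[-3.3,2.1,0],"angular":[0,0,0],"claw":1},{"slide":[-3.3,2.1,0],"angular":[0,0,0],"claw":1}]' >/dev/null
python3 -m creep '[{"slide":[-3.3,2.1,0],"angular":[0,0,0],"claw":1},{"slide":[-3.3,2.1,0],"angular":[0,0,0],"claw":1},{"slide":[-3.3,2.1,0],"angular":[0,0,0],"claw":1},{"slide":[-3.3,2.1,0],"angular":[0,0,0],"claw":1},{"slide":[-3.3,2.1,0],"angular":[0,0,0],"claw":1},{"slide":[-3.3,2.1,0],"angular":[0,0,0],"claw":1},{"slide":[-3.3,2.1,0],"angular":[0,0,0],"claw":1},{"slide":[-3.3,2.1,0],"angular":[0,0,0],"claw":1},{"slide":[-3.3,2.1,0],"angular":[0,0,0],"claw":1},{"slide":[-3.3,2.1,0],"angular":[0,0,0],"claw":1}]'>/dev/null; python3 -c "
from h import *
go(-11.5,-114.5,150,np.pi/2)"
```

```text
2.6 [ 0.5601 -0.0186  0.4008] [ 0.703  0.711 -0.    -0.001] [1.2 0.5 0.9] 1.0 [-0.23  0.29  1.35  0.    1.5  -0.24]
slide cm [-9.81  5.35 25.07]
turn [-0.001 -0.     0.006]
tcp in stand mm [-65.3 -16.8 400.8]
```

```bash
python3 -m creep '[{"slide":[-2.5,1.3,2.0],"angular":[0,0,0],"claw":1},{"slide":[-2.5,1.3,2.0],"angular":[0,0,0.006],"claw":1},{"slide":[-2.5,1.3,3.0],"angular":[0,0,0],"claw":1},{"slide":[-2.3,1.4,3],"angular":[0,0,0],"claw":1},{"slide":[0,0,3],"angular":[0,0,0],"claw":1},{"slide":[0,0,3],"angular":[0,0,0],"claw":1},{"slide":[0,0,3],"angular":[0,0,0],"claw":1},{"slide":[0,0,3],"angular":[0,0,0],"claw":1},{"slide":[0,0,3],"angular":[0,0,0],"claw":1},{"slide":[0,0,0],"angular":[0,0,0],"claw":1}]'; python3 - <<'E'
from h import *
go(-11.5,-114.5,78,np.pi/2)
a=viewer.snapshot("top")[130:260,195:350]; b=viewer.snapshot("scene")[150:340,180:380]
a=cv2.resize(a,None,fx=2.58,fy=3.84*0.672); b=cv2.resize(b,(400,380))
c=np.zeros((380,800,3),np.uint8); c[:a.shape[0],:400]=a[:380,:400]; c[:,400:]=b; cv2.imwrite("pics/d1.png",c)
E
```

```text
t: 3.43
tcp_pos: [0.6087, -0.1128, 0.1446]
tool_rot: [0.705, 0.709, -0.003, -0.007]
force: [-0.7, 0.3, 0.1]
finger_gap: 0.998
gripper_force: 0.0
3.43 [ 0.6087 -0.1128  0.1446] [ 0.705  0.709 -0.003 -0.007] [-0.7  0.3  0.1] 0.998 [-0.36  0.63  1.51 -0.    1.01 -0.37]
slide cm [-0.36  0.65  6.65]
turn [-0.013 -0.005 -0.   ]
tcp in stand mm [ -17.2 -111.2  144.6]
```

View pics/d1.png

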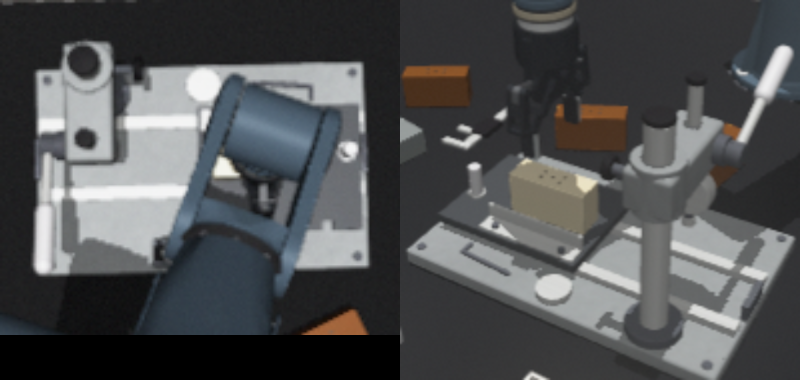

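The gripper is above the block, fingers either side of it (scene crop about (550,120), block at (555,190)). I'll descend and grip the top 20 mm.

```bash
python3 -m creep '[{"slide":[-0.36,0.65,0],"angular":[-0.013,-0.005,0],"claw":1},{"slide":[0,0,1.5],"angular":[0,0,0],"claw":1},{"slide":[0,0,1.5],"angular":[0,0,0],"claw":1},{"slide":[0,0,1.5],"angular":[0,0,0],"claw":1},{"slide":[0,0,1.5],"angular":[0,0,0],"claw":1},{"slide":[0,0,0.6],"angular":[0,0,0],"claw":1},{"slide":[0,0,0],"angular":[0,0,0],"claw":1}]' && python3 -c "
from h import *
go(-11.5,-114.5,78,np.pi/2)"; python3 -m creep '[{"slide":[0,0,0],"angular":[0,0,0],"claw":-0.2},{"slide":[0,0,0],"angular":[0,0,0],"claw":-0.4},{"slide":[0,0,0],"angular":[0,0,0],"claw":-0.4},{"slide":[0,0,0],"angular":[0,0,0],"claw":-0.4},{"slide":[0,0,0],"angular":[0,0,0],"claw":-0.4},{"slide":[0,0,0],"angular":[0,0,0],"claw":-0.4}]' 30; python3 -c "
from h import *
go(-4,-119,90,np.pi/2)"
```

```text
t: 4.12
tcp_pos: [0.6216, -0.1186, 0.0859]
tool_rot: [0.705, 0.709, 0.003, 0.007]
force: [0.1, 0.2, 0.8]
finger_gap: 0.999
gripper_force: 0.0
4.12 [ 0.6216 -0.1186  0.0859] [0.705 0.709 0.003 0.007] [0.1 0.2 0.8] 0.999 [-0.36  0.72  1.54  0.    0.87 -0.37]
slide cm [ 0.26 -0.73  0.78]
turn [0.014 0.006 0.   ]
tcp in stand mm [  -4.3 -117.1   85.9]
t: 4.62
tcp_pos: [0.6206, -0.1184, 0.0866]
tool_rot: [0.705, 0.709, 0.003, 0.006]
force: [-3.3, 0.8, 4.9]
finger_gap: 0.482
gripper_force: 29.1
4.62 [ 0.6206 -0.1184  0.0866] [0.705 0.709 0.003 0.006] [-3.3  0.8  4.9] 0.482 [-0.36  0.71  1.54 -0.    0.88 -0.37]
slide cm [-0.22  0.13 -0.34]
turn [0.013 0.005 0.   ]
tcp in stand mm [  -5.3 -116.9   86.6]
```

```bash
python3 -m creep '[{"slide":[0,0,-0.5],"angular":[0,0,0],"claw":-0.4},{"slide":[0,0,-1.0],"angular":[0,0,0],"claw":-0.4},{"slide":[0,0,-1.5],"angular":[0,0,0],"claw":-0.4},{"slide":[0,0,-1.5],"angular":[0,0,0],"claw":-0.4},{"slide":[0,0,-1],"angular":[-0.04,0,0],"claw":-0.4},{"slide":[0,0,0],"angular":[-0.08,0,0],"claw":-0.4},{"slide":[0,0,0],"angular":[-0.1,0,0],"claw":-0.4},{"slide":[0,0,0],"angular":[-0.1,0,0],"claw":-0.4},{"slide":[0,0,0],"angular":[-0.1,0,0],"claw":-0.4},{"slide":[0,0,0],"angular":[-0.1,0,0],"claw":-0.4}]' 60; python3 -m creep '[{"slide":[0,0,0],"angular":[-0.1,0,0],"claw":-0.4},{"slide":[0,0,0],"angular":[-0.1,0,0],"claw":-0.4},{"slide":[0,0,0],"angular":[-0.1,0,0],"claw":-0.4},{"slide":[0,0,0],"angular":[-0.1,0,0],"claw":-0.4},{"slide":[0,0,0],"angular":[-0.1,0,0],"claw":-0.4},{"slide":[0,0,0],"angular":[-0.08,0,0],"claw":-0.4},{"slide":[0,0,0],"angular":[-0.04,0,0],"claw":-0.4},{"slide":[0,0,0],"angular":[0,0,0],"claw":-0.4},{"slide":[0,0,0],"angular":[0,0,0],"claw":-0.4}]'; python3 - <<'E'
from h import *
go(-22,-119,83,np.pi/2,1.134)
a=viewer.snapshot("top")[130:260,195:350]; b=viewer.snapshot("scene")[150:340,180:380]
a=cv2.resize(a,None,fx=2.58,fy=2.58); b=cv2.resize(b,(400,380))
c=np.zeros((380,800,3),np.uint8); c[:a.shape[0],:400]=a[:380,:400]; c[:,400:]=b; cv2.imwrite("pics/d2.png",c)
E
```

```text
t: 5.45
tcp_pos: [0.6203, -0.1136, 0.1405]
tool_rot: [0.683, 0.692, 0.168, 0.162]
force: [-0.5, 1.6, -2.4]
finger_gap: 0.468
gripper_force: 59.6
t: 6.2
tcp_pos: [0.6239, -0.0964, 0.1378]
tool_rot: [0.651, 0.669, 0.278, 0.226]
force: [1.2, -0.5, -3.6]
finger_gap: 0.467
gripper_force: 59.7
6.2 [ 0.6239 -0.0964  0.1378] [0.651 0.669 0.278 0.226] [ 1.2 -0.5 -3.6] 0.467 [-0.53  0.61  2.02  1.83  0.43 -2.27]
slide cm [-2.64 -5.14  2.56]
turn [-0.404 -0.072 -0.02 ]
tcp in stand mm [ -1.9 -94.8 137.8]
```

View pics/d2.png

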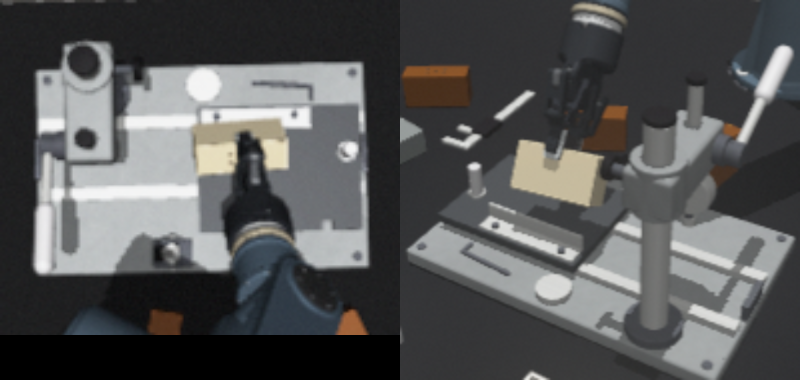

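The block is gripped and tilted about 42° (top crop around (240,150)). A wrist singularity limited the turn. I'll continue with smaller steps to about 57°.

```bash
python3 -m creep '[{"slide":[-0.6,-0.3,0.2],"angular":[-0.04,-0.014,-0.004],"claw":-0.4},{"slide":[-0.6,-0.3,0.2],"angular":[-0.05,-0.014,-0.004],"claw":-0.4},{"slide":[-0.6,-0.3,0.2],"angular":[-0.05,-0.014,-0.004],"claw":-0.4},{"slide":[0,0,0],"angular":[-0.05,-0.014,-0.004],"claw":-0.4},{"slide":[0,0,0],"angular":[-0.05,-0.014,-0.004],"claw":-0.4},{"slide":[0,0,0],"angular":[-0.03,0,0],"claw":-0.4},{"slide":[0,0,0],"angular":[0,0,0],"claw":-0.4}]'; python3 - <<'E'
from h import *
go(-17,-117,87,np.pi/2,1.0)
E
```

```text
t: 6.88
tcp_pos: [0.6355, -0.1225, 0.1435]
tool_rot: [0.62, 0.627, 0.344, 0.322]
force: [-0.6, -0.5, -2.6]
finger_gap: 0.467
gripper_force: 59.9
6.88 [ 0.6355 -0.1225  0.1435] [0.62  0.627 0.344 0.322] [-0.6 -0.5 -2.6] 0.467 [-0.6   0.72  2.12  2.33  0.75 -2.85]
slide cm [ 0.32 -6.17  0.94]
turn [-0.018 -0.028 -0.01 ]
tcp in stand mm [   9.6 -121.   143.5]
```

```bash
python3 -m creep '[{"slide":[0.1,-0.8,0.1],"angular":[0.02,0,0],"claw":-0.4},{"slide":[0.1,-1.0,0.1],"angular":[0.02,0,0],"claw":-0.4},{"slide":[0.1,-1.0,0.2],"angular":[0.02,0,0],"claw":-0.4},{"slide":[0,0,0],"angular":[0,0,0],"claw":-0.4},{"slide":[0,0,0],"angular":[0,0,0],"claw":-0.4}]'; python3 - <<'E'
from h import *
go(-15,-117,89,np.pi/2,0.93)
E
```

```text
t: 7.3
tcp_pos: [0.6231, -0.119, 0.1198]
tool_rot: [0.631, 0.637, 0.325, 0.3]
force: [-0.4, 1.0, -1.9]
finger_gap: 0.465
gripper_force: 59.9
7.3 [ 0.6231 -0.119   0.1198] [0.631 0.637 0.325 0.3  ] [-0.4  1.  -1.9] 0.465 [-0.6   0.74  2.13  2.32  0.71 -2.85]
slide cm [-0.02 -3.19  0.91]
turn [-0.013 -0.032 -0.01 ]
tcp in stand mm [  -2.8 -117.5  119.8]
```

```bash
python3 -m creep '[{"slide":[0,-0.9,0.2],"angular":[0.01,0,0],"claw":-0.4},{"slide":[0,-0.9,0.2],"angular":[0.01,0,0],"claw":-0.4},{"slide":[0,-0.9,0.2],"angular":[0.01,0,0],"claw":-0.4},{"slide":[0,-0.5,0.1],"angular":[0,0,0],"claw":-0.4},{"slide":[0,0,0],"angular":[0,0,0],"claw":-0.4},{"slide":[0,0,0],"angular":[0,0,0],"claw":-0.4}]'; python3 - <<'E'
from h import *
go(-18,-117,86,np.pi/2,0.9)
E
```

```text
t: 7.8
tcp_pos: [0.6148, -0.1227, 0.0979]
tool_rot: [0.637, 0.643, 0.317, 0.284]
force: [0.6, -0.3, -2.6]
finger_gap: 0.467
gripper_force: 59.8
7.8 [ 0.6148 -0.1227  0.0979] [0.637 0.643 0.317 0.284] [ 0.6 -0.3 -2.6] 0.467 [-0.61  0.77  2.12  2.3   0.7  -2.85]
slide cm [ 0.38 -1.36  0.25]
turn [-0.022 -0.042 -0.017]
tcp in stand mm [ -11.1 -121.1   97.9]
```

```bash
python3 -m creep '[{"slide":[0,-0.5,0.1],"angular":[0.02,0,0],"claw":-0.4},{"slide":[0,-0.4,0.1],"angular":[0.02,0,0],"claw":-0.4},{"slide":[0,-0.3,0.1],"angular":[0.01,0,0],"claw":-0.4},{"slide":[0,0,0],"angular":[0,0,0],"claw":-0.4},{"slide":[0,0,0],"angular":[0,0,0],"claw":-0.4}]'; python3 - <<'E'
from h import *
go(-18,-119,84,np.pi/2,0.85)
E
```

```text
t: 8.22
tcp_pos: [0.6112, -0.1218, 0.0897]
tool_rot: [0.642, 0.651, 0.303, 0.27]
force: [0.3, 1.8, 4.8]
finger_gap: 0.467
gripper_force: 60.4
8.22 [ 0.6112 -0.1218  0.0897] [0.642 0.651 0.303 0.27 ] [0.3 1.8 4.8] 0.467 [-0.61  0.77  2.11  2.27  0.65 -2.82]
slide cm [ 0.11 -0.64  0.14]
turn [-0.015 -0.044 -0.011]
tcp in stand mm [ -14.7 -120.2   89.7]
```

```bash
python3 -m creep '[{"slide":[0,0,0],"angular":[0,0,0],"claw":0.1},{"slide":[0,0,0],"angular":[0,0,0],"claw":0.2},{"slide":[0,0,0],"angular":[0,0,0],"claw":0.3},{"slide":[0,0,0],"angular":[0,0,0],"claw":0.3},{"slide":[0,-0.3,0.2],"angular":[0.01,0,0],"claw":0.3},{"slide":[0,-0.3,0.2],"angular":[0.01,0,0],"claw":0.3},{"slide":[0,0,0],"angular":[0,0,0],"claw":0.3}]' 20; python3 - <<'E'
from h import *
go(-18,-119,84,np.pi/2,0.85)
b=viewer.snapshot("scene")[150:340,180:380]
a=viewer.snapshot("top")[130:260,195:350]
a=cv2.resize(a,None,fx=2.58,fy=2.58); b=cv2.resize(b,(400,380))
c=np.zeros((380,800,3),np.uint8); c[:a.shape[0],:400]=a[:380,:400]; c[:,400:]=b; cv2.imwrite("pics/d3.png",c)
E
```

```text
t: 8.8
tcp_pos: [0.6079, -0.1219, 0.0793]
tool_rot: [0.647, 0.654, 0.294, 0.261]
force: [-0.6, 0.1, -0.0]
finger_gap: 0.648
gripper_force: 0.3
8.8 [ 0.6079 -0.1219  0.0793] [0.647 0.654 0.294 0.261] [-0.6  0.1 -0. ] 0.648 [-0.6   0.78  2.11  2.27  0.62 -2.82]
slide cm [ 0.14  0.34 -0.32]
turn [-0.044 -0.044 -0.014]
tcp in stand mm [ -18.  -120.3   79.3]
```

View pics/d3.png

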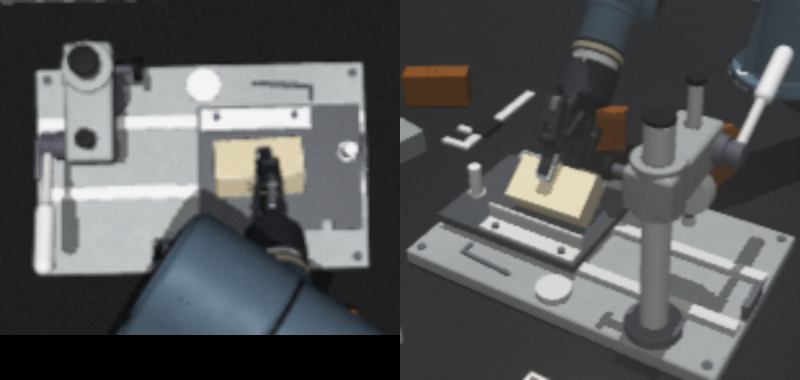

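The block rests on the lower finger with a broad face nearly up (top crop (258,165)). I'll lower it a little more, then withdraw along the tool axis.

```bash
python3 -m creep '[{"slide":[0,-0.36,0.35],"angular":[0,0,0],"claw":0.3},{"slide":[0,0,0],"angular":[0,0,0],"claw":0.3},{"slide":[0,0,-0.8],"angular":[0,0,0],"claw":0.3},{"slide":[0,0,-1],"angular":[0,0,0],"claw":0.3},{"slide":[0,0,-1.5],"angular":[0,0,0],"claw":0.3},{"slide":[0,0,-2],"angular":[0,0,0],"claw":0.3},{"slide":[0,0,-2],"angular":[0,0,0],"claw":0.3},{"slide":[0,0,-2],"angular":[0,0,0],"claw":0.3},{"slide":[0,0,0],"angular":[0,0,0],"claw":0.3},{"slide":[0,0,0],"angular":[0,0,0],"claw":0.3}]'; python3 - <<'E'
from h import *
go(-110,-120,190,np.pi/2,0)
a=viewer.snapshot("top"); cv2.imwrite("pics/top4.png",a); a=a[130:260,195:350]
b=viewer.snapshot("scene")[150:340,180:380]
a=cv2.resize(a,None,fx=2.58,fy=2.58,interpolation=2); b=cv2.resize(b,(400,380))
c=np.zeros((380,800,3),np.uint8); c[:a.shape[0],:400]=a[:380,:400]; c[:,400:]=b; cv2.imwrite("pics/d4.png",c)
E
```

```text
t: 9.73
tcp_pos: [0.5406, -0.1265, 0.1404]
tool_rot: [0.646, 0.653, 0.294, 0.262]
force: [0.9, -0.6, 0.3]
finger_gap: 0.652
gripper_force: 0.0
9.73 [ 0.5406 -0.1265  0.1404] [0.646 0.653 0.294 0.262] [ 0.9 -0.6  0.3] 0.652 [-0.72  0.62  2.25  2.11  0.64 -2.76]
slide cm [ 0.7   1.88 -5.18]
turn [ 0.809 -0.045  0.005]
tcp in stand mm [ -85.3 -124.6  140.4]
```

View pics/d4.png

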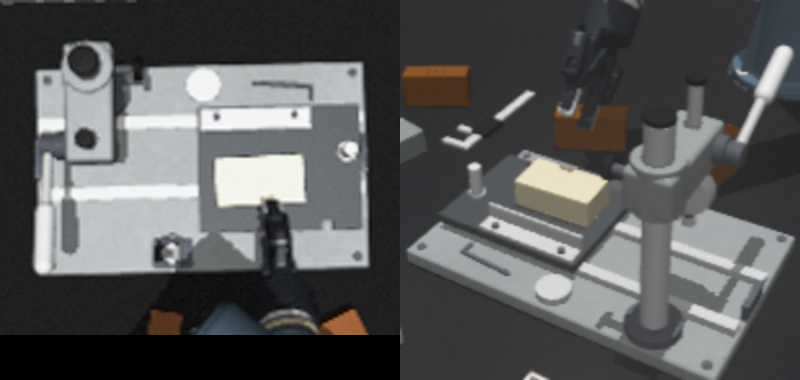

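The block lies flat, broad face up, at crop (216..305, 154..206), clear of the fence. Next I'll bring the tool upright with the fingers spread along the fence.

```bash
python3 -m creep '[{"slide":[0,0.5,-1],"angular":[0.08,0,0],"claw":0.6},{"slide":[0,0.5,-1],"angular":[0.08,0,0],"claw":0.8},{"slide":[0,0.3,-1],"angular":[0.08,0,0],"claw":0.8},{"slide":[0,0,-1],"angular":[0.08,0,0],"claw":0.8},{"slide":[0,0,-1],"angular":[0.08,0,0],"claw":0.8},{"slide":[0,0,0],"angular":[0.08,0,0],"claw":0.8},{"slide":[0,0,0],"angular":[0.08,0,0],"claw":0.8},{"slide":[0,0,0],"angular":[0.08,0,0],"claw":0.8},{"slide":[0,0,0],"angular":[0.08,0,0],"claw":0.8},{"slide":[0,0,0],"angular":[0.08,0,0],"claw":0.8}]'>/dev/null; python3 - <<'E'
from h import *
go(-110,-120,190,np.pi/2,0)
go(-110,-120,190,0,0)
T0=R.from_euler("z",-SY)
for x,y in((216,158),(303,154),(305,203),(217,206)):
    p=plane("top",(x+.5)/2.58-.5+195,(y+.5)/2.58-.5+130,.084); print((T0.apply([*(p[:2]-S0),0])*1000).round(1))
E
```

```text
10.67 [ 0.5302 -0.1112  0.1617] [0.681 0.715 0.139 0.07 ] [ 0.   1.3 -0.4] 0.897 [-0.55  0.45  1.91  0.42  0.62 -0.92]
slide cm [-0.74 -0.57 -3.22]
turn [ 0.298 -0.097  0.043]
tcp in stand mm [ -95.7 -109.2  161.7]
10.67 [ 0.5302 -0.1112  0.1617] [0.681 0.715 0.139 0.07 ] [ 0.   1.3 -0.4] 0.897 [-0.55  0.45  1.91  0.42  0.62 -0.92]
slide cm [-0.74 -0.57 -3.22]
turn [ 0.158 -0.312  1.6  ]
tcp in stand mm [ -95.7 -109.2  161.7]
[ -7.2 -63.3   0. ]
[  -5.1 -172.4    0. ]
[ -66.5 -173.     0. ]
[-67.3 -62.9   0. ]
```

```bash
python3 -m creep '[{"slide":[0,0,-0.3],"angular":[0.1,-0.033,0.015],"claw":0.8},{"slide":[0,0,-0.3],"angular":[0.1,-0.033,0.015],"claw":0.8},{"slide":[0,0,-0.3],"angular":[0.1,-0.033,0.015],"claw":0.8},{"slide":[0,0,0],"angular":[0,0,0.12],"claw":0.8},{"slide":[0,0,0],"angular":[0,0,0.12],"claw":0.8},{"slide":[0,0,0],"angular":[0,0,0.12],"claw":0.8},{"slide":[0,0,0],"angular":[0,0,0.12],"claw":0.8},{"slide":[0,0,0],"angular":[0,0,0.12],"claw":0.8},{"slide":[0,0,0],"angular":[0,0,0.12],"claw":0.8},{"slide":[0,0,0],"angular":[0,0,0.12],"claw":0.8}]'>/dev/null
python3 -m creep '[{"slide":[0,0,0],"angular":[0,0,0.12],"claw":0.8},{"slide":[0,0,0],"angular":[0,0,0.12],"claw":0.8},{"slide":[0,0,0],"angular":[0,0,0.12],"claw":0.8},{"slide":[0,0,0],"angular":[0,0,0.12],"claw":0.8},{"slide":[0,0,0],"angular":[0,0,0.12],"claw":0.8},{"slide":[0,0,0],"angular":[0,0,0.12],"claw":0.8},{"slide":[0,0,0],"angular":[0,0,0],"claw":0.8},{"slide":[0,0,0],"angular":[0,0,0],"claw":0.8},{"slide":[0,0,0],"angular":[0,0,0],"claw":0.8}]'; python3 -c "
from h import *
go(-92,-119,100,0,0)"
```

```text
t: 12.25
tcp_pos: [0.5294, -0.1112, 0.17]
tool_rot: [1.0, 0.011, 0.011, -0.004]
force: [-1.0, 0.2, -0.2]
finger_gap: 0.902
gripper_force: 0.0
12.25 [ 0.5294 -0.1112  0.17  ] [ 1.     0.011  0.011 -0.004] [-1.   0.2 -0.2] 0.902 [-0.42  0.49  1.72  0.02  0.91  1.11]
slide cm [0.28 1.04 7.01]
turn [-0.007 -0.022  0.017]
tcp in stand mm [ -96.5 -109.2  170. ]
```

```bash
python3 -m creep '[{"slide":[0.2,0.5,1.5],"angular":[-0.007,-0.022,0.017],"claw":0.8},{"slide":[0.2,0.5,2],"angular":[0,0,0],"claw":0.8},{"slide":[0,0,2],"angular":[0,0,0],"claw":0.8},{"slide":[0,0,2],"angular":[0,0,0],"claw":0.8},{"slide":[0,0,2],"angular":[0,0,0],"claw":0.8},{"slide":[0,0,1.4],"angular":[0,0,0],"claw":0.8},{"slide":[0,0,0.6],"angular":[0,0,0],"claw":0.8},{"slide":[0,0,0],"angular":[0,0,0],"claw":0.8},{"slide":[0,0,0],"angular":[0,0,0],"claw":0.8},{"slide":[0,0,0],"angular":[0,0,0],"claw":0.8}]'; python3 -c "
from h import *
go(-41,-119,50,0,0)"
```

```text
t: 13.08
tcp_pos: [0.5344, -0.1217, 0.0564]
tool_rot: [1.0, 0.001, 0.001, 0.0]
force: [-0.5, -0.2, 0.0]
finger_gap: 0.902
gripper_force: 0.0
13.08 [ 0.5344 -0.1217  0.0564] [1.    0.001 0.001 0.   ] [-0.5 -0.2  0. ] 0.902 [-0.43  0.69  1.76  0.    0.69  1.14]
slide cm [ 5.05 -0.09  0.65]
turn [ 0.001 -0.002 -0.003]
tcp in stand mm [ -91.5 -119.7   56.4]
```

```bash
python3 -m creep '[{"slide":[0.6,0,0.4],"angular":[0,0,0],"claw":0.8},{"slide":[0.6,0,0],"angular":[0,0,0],"claw":0.8},{"slide":[0.5,0,0],"angular":[0,0,0],"claw":0.8},{"slide":[0.5,0,0],"angular":[0,0,0],"claw":0.8},{"slide":[0.5,0,0],"angular":[0,0,0],"claw":0.8},{"slide":[0.5,0,0],"angular":[0,0,0],"claw":0.8},{"slide":[0.5,0,0],"angular":[0,0,0],"claw":0.8},{"slide":[0.4,0,0],"angular":[0,0,0],"claw":0.8},{"slide":[0.3,0,0],"angular":[0,0,0],"claw":0.8},{"slide":[0,0,0],"angular":[0,0,0],"claw":0.8}]'; python3 -c "
from h import *
go(-41,-119,50,0,0)"
python3 -m creep '[{"slide":[0.15,0,0],"angular":[0,0,0],"claw":0.8},{"slide":[0.15,0,0],"angular":[0,0,0],"claw":0.8},{"slide":[0,0,0],"angular":[0,0,0],"claw":0.8}]'
```

```text
t: 13.92
tcp_pos: [0.5789, -0.1215, 0.0516]
tool_rot: [1.0, 0.001, 0.001, 0.0]
force: [0.8, 0.5, 0.0]
finger_gap: 0.902
gripper_force: 0.0
13.92 [ 0.5789 -0.1215  0.0516] [1.    0.001 0.001 0.   ] [0.8 0.5 0. ] 0.902 [-0.4   0.73  1.65  0.    0.76  1.17]
slide cm [ 0.6  -0.08  0.16]
turn [ 0.001 -0.002 -0.004]
tcp in stand mm [ -47.  -119.8   51.6]
t: 14.17
tcp_pos: [0.5808, -0.1213, 0.0515]
tool_rot: [1.0, 0.001, 0.0, 0.0]
force: [-0.6, 0.8, 0.2]
finger_gap: 0.901
gripper_force: 0.5
```

```bash
for i in 1 2 3; do python3 -m creep '[{"slide":[0.15,0,0],"angular":[0,0,0],"claw":0.8},{"slide":[0.15,0,0],"angular":[0,0,0],"claw":0.8},{"slide":[0,0,0],"angular":[0,0,0],"claw":0.8}]' | grep -E "tcp_pos|^force"; done; python3 - <<'E'
from h import *
go(-41,-119,50,0,0)
a=viewer.snapshot("top")[150:240,240:350]; b=viewer.snapshot("scene")[170:300,180:310]
a=cv2.resize(a,(400,327),interpolation=2); b=cv2.resize(b,(400,400),interpolation=2)
c=np.zeros((400,800,3),np.uint8); c[:327,:400]=a; c[:,400:]=b; cv2.imwrite("pics/d5.png",c)
E
```

```text
tcp_pos: [0.5841, -0.1214, 0.0515]
force: [-0.7, 0.7, -0.0]
tcp_pos: [0.5841, -0.121, 0.0515]
force: [-6.5, -1.2, 4.3]
tcp_pos: [0.584, -0.1203, 0.0514]
force: [-12.8, -1.9, 9.8]
14.92 [ 0.584  -0.1203  0.0514] [ 1.     0.001 -0.006 -0.001] [-12.8  -1.9   9.8] 0.899 [-0.39  0.74  1.63 -0.    0.79  1.18]
slide cm [0.1  0.04 0.14]
turn [-0.003  0.012 -0.002]
tcp in stand mm [ -41.9 -118.6   51.4]
```

View pics/d5.png

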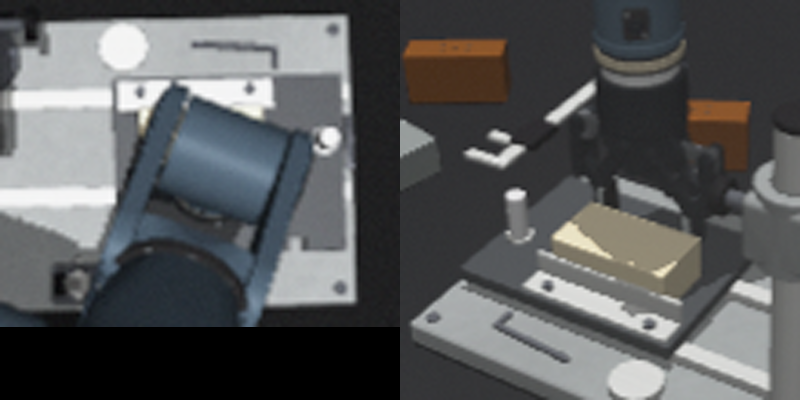

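The block sits home against the fence (crop (625,240) parallel to the fence), with 13 N of push-back at the expected position. I'll back off and go to the right of the post.

```bash
python3 -m creep '[{"slide":[-0.5,0,0],"angular":[0,0,0],"claw":0.8},{"slide":[-1.5,0,0],"angular":[0,0,0],"claw":0.8},{"slide":[-0.5,0,-2],"angular":[0,0,0],"claw":0},{"slide":[0,0,-3],"angular":[0,0,0],"claw":-1},{"slide":[0,1,-3],"angular":[0,0,0],"claw":-1},{"slide":[1,3,-1],"angular":[0,0,0],"claw":-1},{"slide":[1,3,0],"angular":[0,0,0],"claw":-1},{"slide":[1,3,0],"angular":[0,0,0],"claw":-1},{"slide":[1,3,0],"angular":[0,0,0],"claw":-1},{"slide":[1,2,0],"angular":[0,0,0],"claw":-1}]' 20 >/dev/null;  python3 -m creep '[{"slide":[1,0,0],"angular":[0,0,0],"claw":-1},{"slide":[0,0,0],"angular":[0,0,0],"claw":-1},{"slide":[0,0,0],"angular":[0,0,0],"claw":-1}]' | grep gap; python3 - <<'E'
from h import *
go(0,-275,62,0,0)
im=viewer.snapshot("top"); cv2.imwrite("pics/top5.png",im)
E
```

```text
finger_gap: 0.001
16.1 [ 0.6253 -0.2713  0.1413] [1.    0.001 0.001 0.   ] [-1.1  0.3 -0.8] 0.001 [-0.57  0.7   1.36  0.    1.08  1.  ]
slide cm [0.13 0.52 7.93]
turn [ 0.    -0.001 -0.004]
tcp in stand mm [  -1.4 -269.8  141.3]
```

```bash
python3 -m creep '[{"slide":[0.1,0.5,1.5],"angular":[0,0,0],"claw":-1},{"slide":[0,0,2],"angular":[0,0,0],"claw":-1},{"slide":[0,0,2],"angular":[0,0,0],"claw":-1},{"slide":[0,0,1.6],"angular":[0,0,0],"claw":-1},{"slide":[0,0,0.8],"angular":[0,0,0],"claw":-1},{"slide":[0,0,0],"angular":[0,0,0],"claw":-1},{"slide":[0,0,0],"angular":[0,0,0],"claw":-1},{"slide":[0,-0.5,0],"angular":[0,0,0],"claw":-1},{"slide":[0,-0.5,0],"angular":[0,0,0],"claw":-1}]' >/dev/null
python3 -m creep '[{"slide":[0,-0.4,0],"angular":[0,0,0],"claw":-1},{"slide":[0,-0.4,0],"angular":[0,0,0],"claw":-1},{"slide":[0,-0.4,0],"angular":[0,0,0],"claw":-1},{"slide":[0,-0.4,0],"angular":[0,0,0],"claw":-1},{"slide":[0,-0.5,0],"angular":[0,0,0],"claw":-1},{"slide":[0,-0.6,0],"angular":[0,0,0],"claw":-1},{"slide":[0,-0.7,0],"angular":[0,0,0],"claw":-1},{"slide":[0,-0.8,0],"angular":[0,0,0],"claw":-1},{"slide":[0,-0.9,0],"angular":[0,0,0],"claw":-1},{"slide":[0,-0.9,0],"angular":[0,0,0],"claw":-1}]'; python3 -c "
from h import *
go(0,-56,62,0,0)"
```

```text
t: 17.73
tcp_pos: [0.6261, -0.2054, 0.0627]
tool_rot: [1.0, 0.001, 0.0, 0.0]
force: [0.7, -1.5, 1.0]
finger_gap: 0.0
gripper_force: 1.1
17.73 [ 0.6261 -0.2054  0.0627] [1.    0.001 0.    0.   ] [ 0.7 -1.5  1. ] 0.0 [-0.49  0.78  1.46  0.    0.9   1.08]
slide cm [ -0.03 -14.79   0.07]
turn [ 0.    -0.001 -0.004]
tcp in stand mm [-2.000e-01 -2.039e+02  6.270e+01]
```

```bash
python3 -m creep '[{"slide":[0,-0.9,0],"angular":[0,0,0],"claw":-1},{"slide":[0,-0.9,0],"angular":[0,0,0],"claw":-1},{"slide":[0,-0.9,0],"angular":[0,0,0],"claw":-1},{"slide":[0,-0.9,0],"angular":[0,0,0],"claw":-1},{"slide":[0,-0.9,0],"angular":[0,0,0],"claw":-1},{"slide":[0,-0.9,0],"angular":[0,0,0],"claw":-1},{"slide":[0,-0.9,0],"angular":[0,0,0],"claw":-1},{"slide":[0,-0.9,0],"angular":[0,0,0],"claw":-1},{"slide":[0,-0.9,0],"angular":[0,0,0],"claw":-1},{"slide":[0,-0.8,0],"angular":[0,0,0],"claw":-1}]' >/dev/null
python3 -m creep '[{"slide":[0,-0.7,0],"angular":[0,0,0],"claw":-1},{"slide":[0,-0.6,0],"angular":[0,0,0],"claw":-1},{"slide":[0,-0.5,0],"angular":[0,0,0],"claw":-1},{"slide":[0,-0.4,0],"angular":[0,0,0],"claw":-1},{"slide":[0,-0.4,0],"angular":[0,0,0],"claw":-1},{"slide":[0,-0.4,0],"angular":[0,0,0],"claw":-1},{"slide":[0,-0.4,0],"angular":[0,0,0],"claw":-1},{"slide":[0,-0.2,0],"angular":[0,0,0],"claw":-1},{"slide":[0,0,0],"angular":[0,0,0],"claw":-1},{"slide":[0,0,0],"angular":[0,0,0],"claw":-1}]'; python3 -c "
from h import *
go(0,-56,62,0,0)"
```

```text
t: 19.4
tcp_pos: [0.625, -0.0807, 0.0623]
tool_rot: [1.0, 0.001, -0.001, -0.0]
force: [-0.6, -0.6, 0.2]
finger_gap: -0.001
gripper_force: 0.0
19.4 [ 0.625  -0.0807  0.0623] [ 1.     0.001 -0.001 -0.   ] [-0.6 -0.6  0.2] -0.001 [-0.31  0.75  1.54  0.    0.85  1.26]
slide cm [ 0.06 -2.32  0.03]
turn [-0.001  0.001 -0.004]
tcp in stand mm [ -0.7 -79.2  62.3]
```

```bash
python3 -m creep '[{"slide":[0,-0.3,0],"angular":[0,0,0],"claw":-1},{"slide":[0,-0.4,0],"angular":[0,0,0],"claw":-1},{"slide":[0,-0.4,0],"angular":[0,0,0],"claw":-1},{"slide":[0,-0.4,0],"angular":[0,0,0],"claw":-1},{"slide":[0,-0.3,0],"angular":[0,0,0],"claw":-1},{"slide":[0,-0.2,0],"angular":[0,0,0],"claw":-1},{"slide":[0,0,0],"angular":[0,0,0],"claw":-1}]' | grep -E "tcp_pos|^force"; for i in 1 2 3; do python3 -m creep '[{"slide":[0,-0.15,0],"angular":[0,0,0],"claw":-1},{"slide":[0,-0.15,0],"angular":[0,0,0],"claw":-1},{"slide":[0,0,0],"angular":[0,0,0],"claw":-1}]' | grep -E "tcp_pos|^force"; done
```

```text
tcp_pos: [0.6256, -0.0603, 0.0626]
force: [-0.1, -0.6, 0.1]
tcp_pos: [0.6258, -0.0581, 0.0627]
force: [-0.1, -0.3, -0.8]
tcp_pos: [0.6258, -0.0556, 0.0627]
force: [-0.3, -2.3, -0.5]
tcp_pos: [0.6258, -0.0554, 0.0628]
force: [-1.5, -9.9, -0.8]
```

```bash
python3 -m creep '[{"slide":[0,0.5,0],"angular":[0,0,0],"claw":-1},{"slide":[0,1,-1.5],"angular":[0,0,0],"claw":-1},{"slide":[0,0,-3],"angular":[0,0,0],"claw":-1},{"slide":[0,0,-3],"angular":[0,0,0],"claw":-1},{"slide":[-2,0,-1],"angular":[0,0,0],"claw":-1},{"slide":[-2.5,0,0],"angular":[0,0,0],"claw":-1},{"slide":[-2.5,0,0],"angular":[0,0,0],"claw":-1},{"slide":[-2.5,0,0],"angular":[0,0,0],"claw":-1},{"slide":[-2,0,0],"angular":[0,0,0],"claw":-1},{"slide":[-1,0,0],"angular":[0,0,0],"claw":-1}]' >/dev/null;  python3 -m creep '[{"slide":[0,0,0],"angular":[0,0,0],"claw":-1},{"slide":[0,0,0],"angular":[0,0,0],"claw":-1}]' | grep ^force; python3 - <<'E'
from h import *
go(-125,-48,112,0,0)
a=viewer.snapshot("top")[130:260,195:350]; b=viewer.snapshot("scene")[150:340,200:400]
a=cv2.resize(a,None,fx=2.58,fy=2.58,interpolation=2); b=cv2.resize(b,(400,380))
c=np.zeros((380,800,3),np.uint8); c[:a.shape[0],:400]=a[:380,:400]; c[:,400:]=b; cv2.imwrite("pics/d6.png",c)
E
```

```text
force: [0.3, 0.6, -0.0]
21.73 [ 0.5016 -0.0675  0.1479] [1.    0.    0.001 0.   ] [ 0.3  0.6 -0. ] -0.002 [-0.36  0.49  1.81  0.    0.83  1.21]
slide cm [-0.12 -1.74  3.59]
turn [ 0.    -0.002 -0.004]
tcp in stand mm [-124.   -65.4  147.9]
```

View pics/d6.png

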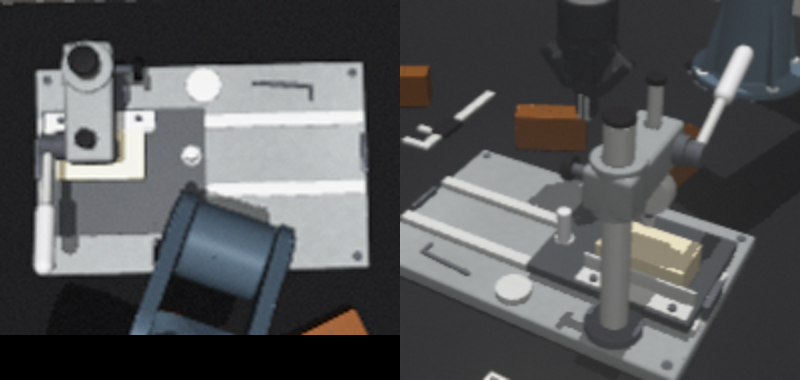

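The carriage is home under the gauge (post at crop (191,155)) and the block is still against the fence. That was my last allowed picture, so I'll check by numbers from here. Next is the cam lever.

```bash
python3 -c "
from h import *
p=plane('top',268.7,189.8,.09); print('post stand',(p[:2]-S0)*1000)"
python3 -m creep '[{"slide":[-0.1,-0.8,1.5],"angular":[0,0,0],"claw":-1},{"slide":[0,-0.8,1.5],"angular":[0,0,0],"claw":-1},{"slide":[0,0,0.5],"angular":[0,0,0],"claw":-1},{"slide":[0,-0.8,0],"angular":[0,0,0],"claw":-1},{"slide":[0,-0.8,0],"angular":[0,0,0],"claw":-1},{"slide":[0,-0.8,0],"angular":[0,0,0],"claw":-1},{"slide":[0,-0.8,0],"angular":[0,0,0],"claw":-1},{"slide":[0,-0.8,0],"angular":[0,0,0],"claw":-1},{"slide":[0,0,0],"angular":[0,0,0],"claw":-1}]' ; python3 -c "
from h import *
go(-125,16,112,0,0)"
```

```text
post stand [ -3.04474811 -32.10477956]
t: 22.58
tcp_pos: [0.4994, -0.0098, 0.113]
tool_rot: [1.0, 0.002, 0.0, -0.0]
force: [0.1, 0.6, -0.1]
finger_gap: -0.003
gripper_force: 0.0
22.58 [ 0.4994 -0.0098  0.113 ] [ 1.     0.002  0.    -0.   ] [ 0.1  0.6 -0.1] -0.003 [-0.24  0.55  1.85  0.    0.74  1.32]
slide cm [ 0.09 -2.37  0.1 ]
turn [-0.    -0.001 -0.002]
tcp in stand mm [-125.9   -7.7  113. ]
```

```bash
python3 -m creep '[{"slide":[0,-0.6,0],"angular":[0,0,0],"claw":-1},{"slide":[0,-0.6,0],"angular":[0,0,0],"claw":-1}]' | grep -E "tcp_pos|^force";python3 -m creep '[{"slide":[0,-0.6,0],"angular":[0,0,0],"claw":-1},{"slide":[0,-0.6,0],"angular":[0,0,0],"claw":-1}]' | grep -E "tcp_pos|^force"; python3 - <<'E'
from h import *
im=viewer.snapshot("top")
for p in ((-125,-5),): print(proj("top",[*w(*p),.136]))
# dark pad pixels near the lever: print gray patch in stand coords
g=cv2.cvtColor(im,cv2.COLOR_BGR2GRAY)
for x in (-135,-125,-115):
    print(x,[int(g[tuple(np.round(proj("top",[*w(x,y),.10])[::-1]).astype(int))]) for y in range(-40,90,6)])
E
```

```text
tcp_pos: [0.4999, 0.0004, 0.1128]
force: [0.1, -1.8, -0.2]
tcp_pos: [0.4997, 0.0128, 0.1126]
force: [-0.7, -2.7, -0.5]
[260.85315171 227.91639172]
-135 [74, 76, 77, 76, 52, 132, 131, 131, 128, 124, 119, 118, 115, 112, 110, 105, 101, 102, 100, 100, 99, 61]
-125 [73, 76, 75, 76, 78, 115, 118, 125, 124, 129, 132, 131, 131, 134, 129, 130, 129, 125, 113, 111, 91, 50]
-115 [76, 75, 75, 50, 85, 99, 99, 102, 105, 105, 106, 108, 112, 113, 119, 121, 125, 127, 128, 132, 76, 30]
```

```bash
python3 -m creep '[{"slide":[0,-0.6,0.4],"angular":[0,0,0],"claw":-1},{"slide":[0,-0.5,0.5],"angular":[0,0,0],"claw":-1},{"slide":[0,-0.5,0.6],"angular":[0,0,0],"claw":-1},{"slide":[0,-0.5,0.6],"angular":[0,0,0],"claw":-1}]' | grep -E "tcp_pos|^force"; python3 -m creep '[{"slide":[0,-0.5,0.5],"angular":[0,0,0],"claw":-1},{"slide":[0,-0.4,0.5],"angular":[0,0,0],"claw":-1},{"slide":[0,-0.2,0.2],"angular":[0,0,0],"claw":-1},{"slide":[0,0,0],"angular":[0,0,0],"claw":-1}]' | grep -E "tcp_pos|^force"; python3 -c "
from h import *
go(-125,50,79,0,0)"
```

```text
tcp_pos: [0.4997, 0.0339, 0.091]
force: [-0.1, -1.8, 1.3]
tcp_pos: [0.499, 0.0443, 0.0794]
force: [-0.4, -2.4, 4.8]
23.63 [0.499  0.0443 0.0794] [ 1.     0.002 -0.001  0.001] [-0.4 -2.4  4.8] 0.004 [-0.13  0.61  1.87 -0.    0.66  1.44]
slide cm [ 0.1  -0.35  0.04]
turn [ 0.001  0.001 -0.002]
tcp in stand mm [-126.    46.5   79.4]
```

```bash
for i in 1 2 3; do python3 -m creep '[{"slide":[0,0,0.15],"angular":[0,0,0],"claw":-1},{"slide":[0,0,0.1],"angular":[0,0,0],"claw":-1},{"slide":[0,0,0],"angular":[0,0,0],"claw":-1}]' | grep -E "tcp_pos|^force"; done
```

```text
tcp_pos: [0.4992, 0.0444, 0.0789]
force: [-4.1, -1.8, 20.6]
tcp_pos: [0.4994, 0.0444, 0.0785]
force: [-7.3, -1.5, 37.6]
tcp_pos: [0.4995, 0.0444, 0.0781]
force: [-11.6, -1.7, 56.1]
```

```bash
python3 -m creep '[{"slide":[0,0,-0.8],"angular":[0,0,0],"claw":-1},{"slide":[0,0.3,-2],"angular":[0,0,0],"claw":-1},{"slide":[0,0.7,-3],"angular":[0,0,0],"claw":-1},{"slide":[0,1,-3.5],"angular":[0,0,0],"claw":-1},{"slide":[0,0,-3.5],"angular":[0,0,0],"claw":-1},{"slide":[0,0,-3.5],"angular":[0,0,0],"claw":-1},{"slide":[0,0,-3.5],"angular":[0,0,0],"claw":-1},{"slide":[0,0,-3.5],"angular":[0,0,0],"claw":-1},{"slide":[0,0,-3],"angular":[0,0,0],"claw":-1},{"slide":[0,0,-1],"angular":[0,0,0],"claw":-1}]' ; python3 -m creep '[{"slide":[0,-2,0],"angular":[0,0,0],"claw":-1},{"slide":[0,-3,0],"angular":[0,0,0],"claw":-1},{"slide":[0,-3,0],"angular":[0,0,0],"claw":-1},{"slide":[0,-2,0],"angular":[0,0,0],"claw":-1},{"slide":[0,0,0],"angular":[0,0,0],"claw":-1},{"slide":[0,0,0],"angular":[0,0,0],"claw":-1}]' | grep ^force; python3 - <<'E'
from h import *
go(-120,129,300,0,0)
im=viewer.snapshot("top"); cv2.imwrite("pics/top7.png",im)
T0=R.from_euler("z",-SY)
# lever check: dark pad pixels on plane z=.078 around cam, and bright grip
g=cv2.cvtColor(im,cv2.COLOR_BGR2GRAY)
for x in (-145,-135,-125,-115,-105):
    print(x,[int(g[tuple(np.round(proj("top",[*w(x,y),.076])[::-1]).astype(int))]) for y in range(-40,110,6)])
s=cv2.cvtColor(viewer.snapshot("scene"),cv2.COLOR_BGR2GRAY)
for y in (0,20,40,60): print(proj("scene",[*w(-125,y),.076]).round(0))
E
```

```text
t: 25.22
tcp_pos: [0.5013, 0.0247, 0.3494]
tool_rot: [1.0, 0.001, 0.004, 0.0]
force: [0.8, 0.3, 0.5]
finger_gap: -0.001
gripper_force: 0.0
force: [0.3, -1.0, 0.1]
25.72 [0.4984 0.1254 0.3436] [ 1.     0.002 -0.001  0.   ] [ 0.3 -1.   0.1] 0.001 [ 0.03  0.26  1.55 -0.    1.34  1.6 ]
slide cm [ 0.64 -0.15  4.36]
turn [ 0.001  0.003 -0.001]
tcp in stand mm [-126.3  127.5  343.6]
-145 [180, 180, 175, 168, 158, 159, 180, 167, 170, 172, 186, 197, 196, 196, 138, 140, 143, 156, 128, 92, 147, 172, 174, 179, 182]
-135 [199, 184, 145, 109, 88, 101, 226, 107, 113, 109, 131, 196, 197, 155, 99, 81, 172, 179, 150, 105, 105, 196, 193, 194, 37]
-125 [201, 199, 111, 112, 140, 208, 231, 211, 241, 242, 242, 243, 243, 242, 242, 81, 44, 37, 149, 106, 104, 195, 193, 193, 65]
-115 [198, 199, 108, 111, 131, 189, 230, 149, 109, 117, 117, 143, 145, 90, 66, 64, 64, 112, 148, 105, 104, 195, 193, 113, 39]
-105 [193, 190, 140, 128, 112, 105, 121, 83, 108, 120, 195, 198, 197, 194, 194, 196, 193, 193, 135, 107, 105, 106, 104, 108, 105]
[315. 237.]
[322. 239.]
[329. 241.]
[336. 244.]
```

```bash
python3 -m creep '[{"slide":[0.9,-0.15,1.5],"angular":[0,0,0],"claw":-1},{"slide":[0.9,0,2],"angular":[0,0,0],"claw":-1},{"slide":[0,0,1],"angular":[0,0,0],"claw":-1},{"slide":[0,0,0.5],"angular":[0,0,0],"claw":-1},{"slide":[0,0,0.5],"angular":[0,0,0],"claw":-1},{"slide":[0,0,0.5],"angular":[0,0,0],"claw":-1},{"slide":[0,0,0.5],"angular":[0,0,0],"claw":-1}]' | grep -E "tcp_pos|^force"; python3 -m creep '[{"slide":[0,0,0.5],"angular":[0,0,0],"claw":-1},{"slide":[0,0,0.5],"angular":[0,0,0],"claw":-1},{"slide":[0,0,0.5],"angular":[0,0,0],"claw":-1},{"slide":[0,0,0.5],"angular":[0,0,0],"claw":-1}]' | grep -E "tcp_pos|^force"; python3 -c "
from h import *
go(-108,129,150,0,0)"
```

```text
tcp_pos: [0.5174, 0.1258, 0.2807]
force: [-0.5, -1.0, 4.2]
tcp_pos: [0.517, 0.1262, 0.26]
force: [-2.1, -0.1, 5.2]
26.73 [0.517  0.1262 0.26  ] [1.    0.001 0.    0.   ] [-2.1 -0.1  5.2] -0.004 [ 0.03  0.37  1.63 -0.    1.14  1.6 ]
slide cm [-0.04 -0.07 11.  ]
turn [ 0.    -0.    -0.003]
tcp in stand mm [-107.6  128.3  260. ]
```

Contact made, and the lever is following. I'll continue down to about z = 137.

```bash
python3 -m creep '[{"slide":[0,0,0.7],"angular":[0,0,0],"claw":-1},{"slide":[0,0,0.7],"angular":[0,0,0],"claw":-1},{"slide":[0,0,0.7],"angular":[0,0,0],"claw":-1},{"slide":[0,0,0.7],"angular":[0,0,0],"claw":-1},{"slide":[0,0,0.7],"angular":[0,0,0],"claw":-1},{"slide":[0,0,0.7],"angular":[0,0,0],"claw":-1},{"slide":[0,0,0.7],"angular":[0,0,0],"claw":-1},{"slide":[0,0,0.7],"angular":[0,0,0],"claw":-1},{"slide":[0,0,0.7],"angular":[0,0,0],"claw":-1},{"slide":[0,0,0.7],"angular":[0,0,0],"claw":-1}]' | grep -E "tcp_pos|^force"; for i in 1 2 3; do python3 -m creep '[{"slide":[0,0,0.6],"angular":[0,0,0],"claw":-1},{"slide":[0,0,0.4],"angular":[0,0,0],"claw":-1},{"slide":[0,0,0],"angular":[0,0,0],"claw":-1}]' | grep -E "tcp_pos|^force"; done
```

```text
tcp_pos: [0.5196, 0.1262, 0.1906]
force: [1.1, 0.7, 9.1]
tcp_pos: [0.5187, 0.1262, 0.18]
force: [-0.0, 0.1, 6.8]
tcp_pos: [0.5184, 0.1262, 0.17]
force: [0.5, 1.0, 7.8]
tcp_pos: [0.518, 0.1263, 0.1599]
force: [-1.7, 0.0, 7.9]
```

```bash
for i in 1 2 3; do python3 -m creep '[{"slide":[0,0,0.4],"angular":[0,0,0],"claw":-1},{"slide":[0,0,0.3],"angular":[0,0,0],"claw":-1},{"slide":[0,0,0],"angular":[0,0,0],"claw":-1}]' | grep -E "tcp_pos|^force"; done; python3 - <<'E'
from h import *
im=viewer.snapshot("scene"); cv2.imwrite("pics/s8.png",im); st()
E
```

```text
tcp_pos: [0.5179, 0.1263, 0.153]
force: [-0.8, 0.1, 6.6]
tcp_pos: [0.5175, 0.1263, 0.1461]
force: [-2.5, 0.6, 9.4]
tcp_pos: [0.518, 0.1264, 0.1415]
force: [-6.2, -0.2, 25.9]
29.12 [0.5178 0.1265 0.1417] [ 1.     0.001  0.001 -0.   ] [-6.5  1.1 25.3] 0.0 [0.03 0.53 1.75 0.   0.86 1.6 ]
```

```bash
python3 -m creep '[{"slide":[0,0,-0.35],"angular":[0,0,0],"claw":-1},{"slide":[0,0,0],"angular":[0,0,0],"claw":-1},{"slide":[0,0,0],"angular":[0,0,0],"claw":-1},{"slide":[0,0,0],"angular":[0,0,0],"claw":-1}]' | grep -E "^t:|tcp_pos|^force"; python3 -m creep '[{"slide":[0,0,0],"angular":[0,0,0],"claw":-1},{"slide":[0,0,0],"angular":[0,0,0],"claw":-1},{"slide":[0,0,0],"angular":[0,0,0],"claw":-1},{"slide":[0,0,0],"angular":[0,0,0],"claw":-1},{"slide":[0,0,0],"angular":[0,0,0],"claw":-1},{"slide":[0,0,0],"angular":[0,0,0],"claw":-1},{"slide":[0,0,0],"angular":[0,0,0],"claw":-1},{"slide":[0,0,0],"angular":[0,0,0],"claw":-1},{"slide":[0,0,0],"angular":[0,0,0],"claw":-1},{"slide":[0,0,0],"angular":[0,0,0],"claw":-1}]' | grep -E "^t:|tcp_pos|^force"
```

```text
t: 29.45
tcp_pos: [0.5166, 0.1264, 0.1435]
force: [-4.9, 0.4, 13.4]
t: 30.28
tcp_pos: [0.5166, 0.1264, 0.1435]
force: [-4.3, 1.0, 13.6]
```

```bash
python3 -m creep '[{"slide":[0,0,-0.5],"angular":[0,0,0],"claw":-1},{"slide":[0,0,-1],"angular":[0,0,0],"claw":-1},{"slide":[0,0,-1],"angular":[0,0,0],"claw":-1},{"slide":[0,0,-1],"angular":[0,0,0],"claw":-1},{"slide":[0,0,-1],"angular":[0,0,0],"claw":-1},{"slide":[0,0,-1],"angular":[0,0,0],"claw":-1},{"slide":[0,0,-1],"angular":[0,0,0],"claw":-1},{"slide":[0,0,-1],"angular":[0,0,0],"claw":-1},{"slide":[0,0,-1],"angular":[0,0,0],"claw":-1},{"slide":[0,0,-1],"angular":[0,0,0],"claw":-1}]' >/dev/null; python3 -m creep '[{"slide":[0,0,-1],"angular":[0,0,0],"claw":-1},{"slide":[0,0,-1],"angular":[0,0,0],"claw":-1},{"slide":[0,0,-1],"angular":[0,0,0],"claw":-1},{"slide":[0,0,-1],"angular":[0,0,0],"claw":-1},{"slide":[0,0,-1],"angular":[0,0,0],"claw":-1},{"slide":[0,0,-1.5],"angular":[0,0,0],"claw":-1},{"slide":[0,0,-2],"angular":[0,0,0],"claw":-1},{"slide":[-3,0,-2],"angular":[0,0,0],"claw":-1},{"slide":[-4,0,0],"angular":[0,0,0],"claw":-1},{"slide":[-4,0,0],"angular":[0,0,0],"claw":-1}]' | grep -E "^t:|tcp_pos|^force"; python3 - <<'E'
from h import *
T0=R.from_euler("z",-SY)
top=viewer.snapshot("top"); sc=viewer.snapshot("scene"); cv2.imwrite("pics/top9.png",top); cv2.imwrite("pics/sc9.png",sc)
old=cv2.imread("pics/top0.png"); os_=cv2.imread("pics/scene0.png")
def L(n,im,pts): # pixel at stand point
    for nm,x,y,z in pts:
        u,v=proj(n,[*w(x,y),z/1000]); print(n,nm,(round(u),round(v)),im[int(round(v)),int(round(u))])
L("top",top,[("grip",-120,129,287),("post",0,-32,90),("cam pad",-125,55,78),("cam arm",-125,25,78)])
L("top",old,[("grip0",-120,129,287)])
L("scene",sc,[("grip",-120,129,276),("grip tip",-137,129,283)]); L("scene",os_,[("grip0",-120,129,276)])
# block top pixels visible in top view (cream)
m=((top[...,2].astype(int)-top[...,0]>3)&(top[...,2]>215)).astype(np.uint8); m[:170]=0;m[235:]=0;m[:,:205]=0;m[:,300:]=0
ys,xs=np.nonzero(m); 
P=np.array([T0.apply([*(plane("top",u,v,.084)[:2]-S0),0])[:2]*1000 for u,v in zip(xs,ys)]) 
print(len(P),np.percentile(P,[1,50,99],axis=0).round(0) if len(P) else "")
st()
E
```

```text
t: 31.95
tcp_pos: [0.4062, 0.1258, 0.3431]
force: [-0.7, 0.4, -0.5]
top grip (211, 227) [235 234 235]
top post (269, 189) [245 244 244]
top cam pad (243, 228) [44 42 42]
top cam arm (252, 228) [242 243 243]
top grip0 (211, 227) [236 235 235]
scene grip (369, 182) [233 233 232]
scene grip tip (372, 176) [232 231 231]
scene grip0 (369, 182) [233 232 232]
246 [[-27.  30.]
 [-14.  51.]
 [ 31. 122.]]
32.05 [0.398  0.1263 0.3409] [ 1.     0.001 -0.006  0.   ] [ 0.3  0.2 -0.6] -0.0 [0.04 0.11 1.75 0.   1.29 1.61]
```

```bash
python3 - <<'E'
from h import *
top=cv2.imread("pics/top9.png"); T0=R.from_euler("z",-SY)
g=top[...,2].astype(float)
def S(u,v): return (T0.apply([*(plane("top",u,v,.084)[:2]-S0),0])[:2]*1000).round(1)
for u in range(214,260,3):  # subpixel bright->dark crossing going down from carriage front
    col=g[188:222,u]; k=[i for i in range(len(col)-1) if (col[i]-160)*(col[i+1]-160)<0]
    print(u,[S(u,188+i+(col[i]-160)/(col[i]-col[i+1])).tolist() for i in k])
def cmp(n,im):
    o=cv2.imread(f"pics/{n}0.png"); d=cv2.absdiff(o,im).max(2)>50
    lab=cv2.connectedComponentsWithStats(d.astype(np.uint8))
    print(n,[s.tolist() for s in lab[2][1:] if s[4]>12])
cmp("top",top); cmp("scene",cv2.imread("pics/sc9.png"))
E
```

```text
214 [[2.1, 144.7], [-29.8, 145.3], [-60.2, 146.0]]
217 [[-4.9, 135.1], [-27.7, 135.6]]
220 [[-6.3, 125.4], [-27.3, 125.9]]
223 [[-3.2, 115.6], [-10.7, 115.8], [-29.0, 116.2]]
226 [[-3.4, 105.9], [-11.0, 106.1], [-29.3, 106.5]]
229 [[-3.5, 96.2], [-11.5, 96.4], [-29.4, 96.8]]
232 [[-3.6, 86.5], [-11.7, 86.7], [-29.5, 87.1]]
235 [[-4.0, 76.9], [-11.8, 77.0], [-30.2, 77.5], [-99.9, 79.1]]
238 [[-10.8, 67.3], [-30.3, 67.8], [-100.2, 69.5]]
241 [[-4.1, 57.5], [-30.6, 58.1], [-100.7, 59.8]]
244 [[-30.6, 48.4], [-100.5, 50.1]]
247 [[-30.2, 38.7], [-100.9, 40.5]]
250 [[-29.1, 29.0], [-101.2, 30.8]]
253 [[-100.1, 21.1]]
256 [[-100.6, 11.5]]
259 []
top [[275, 170, 60, 50, 2323], [240, 173, 12, 4, 20], [215, 172, 62, 50, 1907], [267, 187, 6, 6, 18], [241, 224, 12, 8, 54], [251, 224, 12, 7, 50], [215, 229, 18, 8, 107], [235, 228, 5, 8, 34], [166, 258, 52, 99, 2515], [157, 260, 9, 101, 723], [255, 343, 18, 3, 28], [17, 346, 5, 7, 15], [252, 346, 28, 8, 117], [0, 352, 49, 68, 1417], [232, 353, 19, 37, 259], [159, 356, 50, 64, 2514], [284, 358, 12, 24, 139], [49, 363, 11, 5, 29], [252, 371, 35, 26, 348], [287, 373, 5, 7, 16], [290, 384, 5, 6, 15], [215, 386, 30, 34, 595], [282, 395, 18, 25, 353], [210, 401, 2, 19, 31]]
scene [[371, 0, 70, 56, 2547], [451, 0, 22, 30, 277], [483, 0, 41, 59, 827], [553, 8, 7, 12, 44], [412, 35, 37, 79, 1055], [381, 55, 32, 7, 67], [374, 63, 40, 43, 1023], [399, 63, 82, 82, 2082], [348, 94, 15, 29, 106], [377, 103, 11, 13, 52], [366, 104, 10, 12, 33], [351, 126, 13, 10, 79], [347, 176, 5, 8, 20], [387, 185, 15, 11, 53], [221, 229, 70, 33, 1065], [213, 231, 8, 13, 65], [200, 245, 78, 43, 1296], [287, 257, 14, 12, 103], [315, 257, 54, 33, 777], [342, 258, 6, 4, 20], [349, 260, 28, 10, 64], [277, 263, 8, 9, 26], [267, 268, 34, 34, 579], [263, 273, 7, 8, 26], [315, 279, 31, 14, 195], [315, 290, 42, 31, 362], [332, 292, 8, 6, 16], [324, 297, 19, 10, 78]]
```

```bash
python3 -c "
from station import ticket
print(ticket.sign_off())"
```

```text
the job is handed in; nothing more can be done
None
```

The job is handed in at about 32 s: the block lies broad face up, square against the fence, the carriage is home and locked, the gauge was pressed and held for just over a second, and the lever is back up. The fingertip pressed the cam lever's stop with about 56 N for a moment. That is under the 120 N wrist limit but above the 40 N limit if that counts the fingers, and no result came back. I saw no bystander move.

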